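# Pair up the turned newel caps

### The arm

A 6-joint arm with a two-finger parallel gripper is mounted at the origin on the work surface. World frame = base frame: x ahead of the robot, y to its left, z up, the work surface at z = 0. Lengths are in m, angles in rad, forces in N, time in s.
With the tool pointing down it reaches from about 0.25 to 0.775 m from the base axis. Payload 4 kg.
Tool frame: the origin (TCP) lies between the finger pads; the fingertips stand 14 mm ahead of it and the grasp point (between the pads) lies 5 mm behind it; z points along the fingers, x is the direction in which the jaws open and shut, and the axes are right-handed (so a half turn about z gives the same grasp; the last joint's range is limited). The gripper opens to 85 mm and grips with 20 to 120 N. Pads are 22 mm wide; open, the fingers measure 114 mm over their backs; the gripper's body (76 mm by 85 mm) begins 54 mm behind the grasp point. The pads swing forward as they close: fully open they stand 13 mm farther back than shut.
Start: joints at [1.207, 0.087, 1.371, -0, 1.684, -0.103], TCP at [0.142, 0.531, 0.208] pointing down, gripper open.
Joint ranges: [-3.1, 3.1], [-0.76, 2.03], [0.27, 2.55], [-1.08, 4.22], [0.17, 2.65], [-2.57, 2.57]. Speed limits (rad/s): [2.79, 2.79, 3.14, 3.14, 3.14, 3.14].

### API

Orientations are given as a unit quaternion [w, x, y, z].
In Python, from bench import robot, read_camera gives the robot as it stands.
- The arm moves only by the shell command python3 -m crank 'ROWS' [OPENING] [FORCE]. ROWS is JSON, a list of rows, each an object of numbers: "x", "y", "z": the shift along the tool's x, y, z in mm; "roll": the turn about the tool's z in degrees. A call has 1 to 12 rows; each row shifts and turns the pose as measured when the row begins, along the tool's axes as they then stand; what a row does not reach is not made up. A row lasts 1/8 s, in which the tool goes at most 62.5 mm and 10.7 degrees, less where a joint would pass 70% of its speed; a pose out of reach is approached as far as the arm can. A call is refused whole if a number of a shift passes 62.5 or a number of a turn 10.7, either way. A call with a gripper value outside its range is refused whole. OPENING is the finger opening in mm, from 0 to 85.4, set as the call begins (- or left out, the last holds). The fingers move at their own pace and stop on an object; FORCE is the grip in N (left out, the last holds). Time passes only in rows, so rows that do not move let the fingers close. It gives the time, the measured TCP pose, the force and the opening at its end, in the units of the state.
- robot.get_obs(): the state, without advancing time (a new reading comes with each control period).
- read_camera(name): name is "scene" or "top" or "wrist"; returns a dict with "frame" (384x512x3 uint8, red, green, blue), "depth" (384x512 float32, m along the optical axis (not along the pixel's ray), 0 where there is no reading), "camera_matrix" (3x3 intrinsics, pixels), "extrinsics" (4x4, takes a point from camera to world coordinates); the wrist camera has in their place "hand_eye" (4x4, takes a point from camera to tool coordinates, whose origin is the TCP and whose axes are the tool frame's). Camera axes: x right, y down, z forward; pixel columns grow to the right and rows downward; lengths in m; the calibration is good to about 2 mm. A picture is of the moment at which its call begins: read the wrist's pose just before it.
- robot.finish_job(): hands the job in, once; it reports no verdict.
The state is a dict: "t": time; "qpos": joint angles; "dq": joint speeds; "tau": joint torques, N m; "tool_pos": TCP position; "eef_rot": TCP orientation; "wrist_force": force on the tool from outside, world axes, zero at the start; "wrist_torque": the same for the moment, N m; "width": opening from 0.0 (shut) to 1.0 (fully open).
Only numpy, scipy, OpenCV 4.12 (cv2) and the standard library are available. Lean on these libraries where they do the work, as an engineer would, in place of code of your own. Each camera call takes 0.05 s, during which the arm holds its last target. There are 200 camera calls.

### The job

Five turned newel caps stand about on the bench: two domed, two flat and one stepped. Slide each cap up to its twin so that the two domed ones stand rim to rim and the two flat ones stand rim to rim, as two pairs clear of each other and of the stepped cap. They are too wide to grip, so push them along the bench on their soles without lifting or tipping them, and leave the stepped cap and everything else on the bench where it lies.

Things in the scene. Friction and masses are not known exactly. Their poses are not given: they have to be found in the camera images.
- cap_dome_a: First domed cap. Turned newel cap, plain beech, 92 mm diameter, 0.18 to 0.33 kg. Mushroom: skirt, thin groove, smooth domed top, 56 mm high. Straight skirt, 92 mm wide, from the bench to 24 mm. Too wide to grip; slides on its flat sole. Origin: centre of the sole; z up (round: yaw means nothing). Widest again (92) at 31 mm, closing in above.
- cap_dome_b: Second domed cap, same as the first. Turned newel cap, plain beech, 92 mm diameter, 0.18 to 0.33 kg. Mushroom: skirt, thin groove, smooth domed top, 56 mm high. Straight skirt, 92 mm wide, from the bench to 24 mm. Too wide to grip; slides on its flat sole. Origin: centre of the sole; z up (round: yaw means nothing). Widest again (92) at 31 mm, closing in above.
- cap_flat_a: First flat cap. Turned newel cap, plain beech, 92 mm diameter, 0.18 to 0.33 kg. A flat-topped disc, 36 mm high, with two dark rings scribed in the top. Straight skirt, 92 mm wide, from the bench to 33 mm. Too wide to grip; slides on its flat sole. Origin: centre of the sole; z up (round: yaw means nothing).
- cap_flat_b: Second flat cap, same as the first. Turned newel cap, plain beech, 92 mm diameter, 0.18 to 0.33 kg. A flat-topped disc, 36 mm high, with two dark rings scribed in the top. Straight skirt, 92 mm wide, from the bench to 33 mm. Too wide to grip; slides on its flat sole. Origin: centre of the sole; z up (round: yaw means nothing).
- cap_step: The odd cap, it has no twin: leave it where it stands. Turned newel cap, plain beech, 92 mm diameter, 0.18 to 0.33 kg. Stepped: three tiers of 92, 80 and 68 mm diameter, 64 mm high in all; lower tier up to 27 mm, middle tier up to 45 mm. Straight skirt, 92 mm wide, from the bench to 25 mm. Too wide to grip; slides on its flat sole. Origin: centre of the sole; z up (round: yaw means nothing).
- glue_bottle: White glue bottle standing upright, 60 mm diameter, 170 mm high: the only tall thing among the caps. Not to be moved. Origin: centre of its underside.
- wax_tin: Flat round tin, 76 mm diameter, 30 mm high. Not to be moved. Origin: centre of its underside.
- tape_measure: Black tape measure lying flat, 60 mm along its own x (hook included 64) by 55 mm along y, 35 mm high. Not to be moved. Origin: centre of its underside.
- chuck: Steel four-jaw lathe chuck standing jaws up, 96 mm diameter, 68 mm high, 1.8 kg. Not to be moved. Origin: centre of its underside.
- sanding_block: Cork sanding block, 95 mm along its own x by 60 mm along y, 40 mm high. Not to be moved. Origin: centre of its underside.
- offcut: Dark wood offcut lying down, 120 mm along its own x by 50 mm along y, 50 mm high. Not to be moved. Origin: centre of its underside.
- gouge: Turning gouge lying along its own x, 340 mm long (170 mm either way from the origin), handle (33 mm thick) to -x, blade to +x. Lies along the far edge of the work area. Not to be moved. Origin: middle of its length, at bench level.
Not all that is in view belongs to the job. What is shaped like the cap_dome_a but pink or purple is not meant.

How it is judged:
By the outcome, as a careful person would: the job done as asked, in the order asked, and still so for the second after the job is handed in, with the robot touching nothing.
It also fails if it takes over 72 s, if anything falls off the work surface, if the arm or the gripper's body presses on something with over 40 N, if the wrist force passes 120 N, or if a joint passes its speed limit or range.

## Working session

There is one attempt and no reset: what is moved stays moved. The work goes in short steps, Python scripts to look and compute and a shell command to move; the robot and the scene stay as the last step left them, time stands still between calls to the robot, and variables do not carry over. Pictures are saved under pics/ and viewed, about 8 in all and at most 12, crops included, and the job is handed in when it is done.

```bash
mkdir -p pics; ls; python3 - <<'E'
from bench import robot, read_camera
import cv2,numpy as np
print(robot.get_obs())
for n in ("top","scene"):
    c=read_camera(n); np.savez(f"pics/{n}0.npz",**c)
    cv2.imwrite(f"pics/{n}0.png",cv2.resize(c["frame"][:,:,::-1],(768,576),interpolation=cv2.INTER_CUBIC))
    print(n,c["camera_matrix"],c["extrinsics"],(c["depth"]>0).mean())
E
```

```text
pics
{'t': 0.0, 'qpos': array([ 1.20689091e+00,  8.79436642e-02,  1.37226792e+00, -4.12435986e-05,
        1.68356988e+00, -1.03099971e-01]), 'dq': array([ 2.08526434e-03,  4.84092169e-04,  5.13217548e-04, -3.33599217e-05,
       -2.31520179e-03,  1.70953934e-04]), 'tau': array([-1.67402999e-03, -3.51860726e+01, -3.13276184e+01, -5.65059454e-04,
        1.07966308e-02,  4.27269526e-06]), 'tool_pos': array([0.14164553, 0.53088314, 0.20633843]), 'eef_rot': array([ 5.91250117e-04,  7.93051629e-01,  6.09153442e-01, -9.21177116e-04]), 'wrist_force': array([0.7957436 , 0.13085812, 0.43573903]), 'wrist_torque': array([0.02071574, 0.0375391 , 0.0161409 ]), 'width': 0.9999711616061183}
top [[474.6960327    0.         258.37168532]
 [  0.         474.6960327  192.9001558 ]
 [  0.           0.           1.        ]] [[-2.61731765e-02 -9.93762435e-01  1.08402897e-01  3.28210970e-01]
 [-9.99653314e-01  2.63296649e-02  1.22627873e-05 -5.63217646e-02]
 [-2.86639826e-03 -1.08364995e-01 -9.94107042e-01  1.86941459e+00]
 [ 0.00000000e+00  0.00000000e+00  0.00000000e+00  1.00000000e+00]] 0.9960072835286459
scene [[444.39148794   0.         251.78920229]
 [  0.         444.39148794 190.72580754]
 [  0.           0.           1.        ]] [[-0.43646244  0.74254373 -0.50806432  1.2581965 ]
 [ 0.89969033  0.35542728 -0.25343394  0.32056132]
 [-0.00760586 -0.56771495 -0.82319007  1.20519398]
 [ 0.          0.          0.          1.        ]] 0.9957377115885416
```

View pics/top0.png

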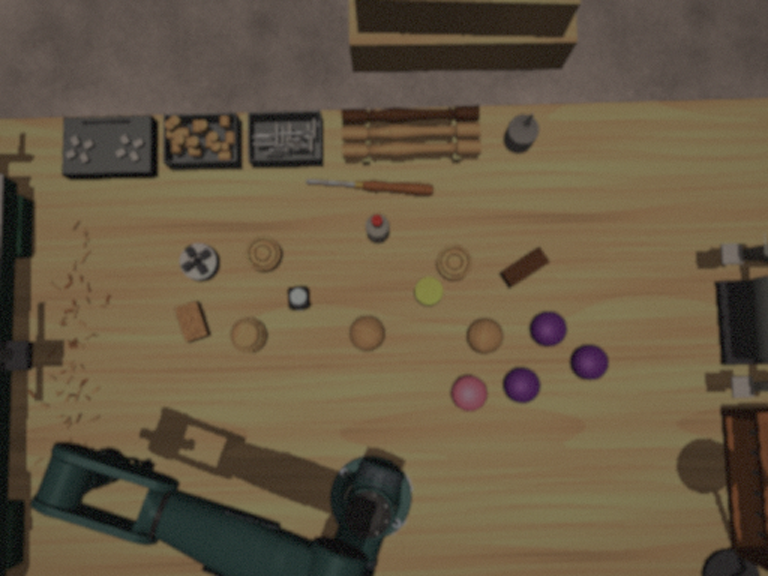

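View pics/scene0.png

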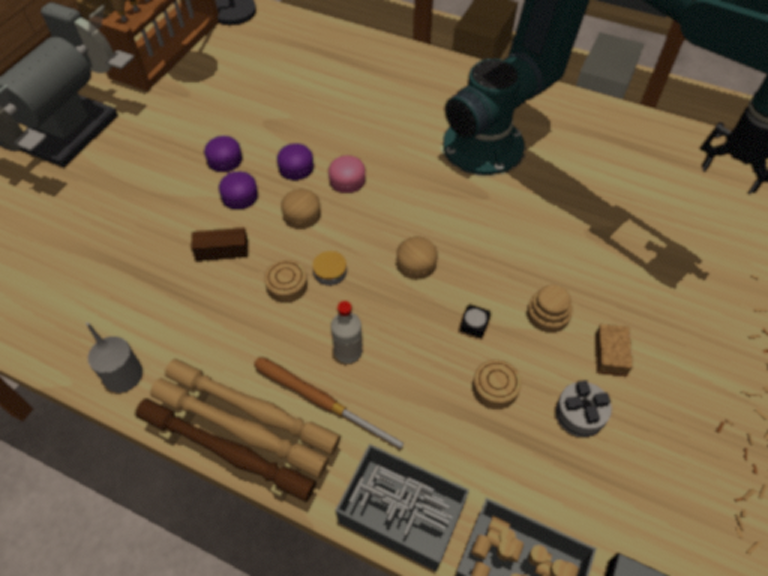

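The top view (768x576) shows plain domes at (367,333) and (485,336), ringed flats at (264,254) and (453,263), and the stepped cap at (249,335). Look-alikes are the pink dome (469,393), three purple domes (548,328), (590,362), (521,385), and the tin (429,291). The scene view agrees on all of these. Next I locate everything.

```bash
cat > h.py <<'E'
import numpy as np, cv2
def cloud(c):
    K=c["camera_matrix"];E=c["extrinsics"];d=c["depth"]
    v,u=np.mgrid[:d.shape[0],:d.shape[1]]
    P=np.stack([(u-K[0,2])/K[0,0]*d,(v-K[1,2])/K[1,1]*d,d],-1)
    return P@E[:3,:3].T+E[:3,3]
def blobs(c,zmin=.014,zmax=.2):
    W=cloud(c);z=W[...,2]
    m=((z>zmin)&(z<zmax)&(c["depth"]>0)).astype(np.uint8)
    n,l,s,ce=cv2.connectedComponentsWithStats(m,connectivity=4)
    out=[]
    for i in range(1,n):
        if s[i,4]<60: continue
        k=l==i;p=W[k]
        top=np.percentile(p[:,2],95)
        (cx,cy),r=cv2.minEnclosingCircle(p[:,:2].astype(np.float32))
        out.append((ce[i]*1.5,p[:,:2].mean(0),(cx,cy),r,top,p[:,:2].min(0),p[:,:2].max(0),c["frame"][k].mean(0)))
    return out
E
python3 - <<'E'
from h import *
for n in("top","scene"):
    c=dict(np.load(f"pics/{n}0.npz")); print(n)
    W=cloud(c);print("bench z",np.median(W[200:260,150:330,2]))
    for b in blobs(c):
        if b[3]<.2 and -.6<b[1][1]<.6: print("px",b[0].astype(int),"mean",b[1].round(3),"circ",np.round(b[2],3),"r %.3f top %.3f"%(b[3],b[4]),b[7].astype(int))
c=dict(np.load("pics/top0.npz"));s=c["frame"][140:280,100:400,::-1]
s=cv2.convertScaleAbs(cv2.resize(s,None,fx=2.6,fy=2.6,interpolation=cv2.INTER_CUBIC),alpha=1.5)
cv2.imwrite("pics/crop0.png",s)
E
```

```text
top
bench z 0.000979077272020068
px [409 131] mean [ 0.937 -0.125] circ [ 0.941 -0.128] r 0.190 top 0.083 [92 69 48]
px [283 137] mean [0.934 0.206] circ [0.935 0.202] r 0.114 top 0.083 [61 58 54]
px [200 139] mean [0.934 0.422] circ [0.935 0.422] r 0.114 top 0.089 [75 61 46]
px [520 132] mean [ 0.92 -0.41] circ [ 0.93  -0.415] r 0.041 top 0.136 [74 68 62]
px [382 185] mean [ 0.807 -0.05 ] circ [ 0.805 -0.014] r 0.168 top 0.037 [100  74  53]
px [377 227] mean [ 0.677 -0.034] circ [ 0.686 -0.034] r 0.031 top 0.173 [95 75 65]
px [263 252] mean [0.633 0.266] circ [0.634 0.268] r 0.047 top 0.043 [113  90  61]
px [198 260] mean [0.613 0.429] circ [0.616 0.434] r 0.050 top 0.071 [87 82 76]
px [453 261] mean [ 0.597 -0.23 ] circ [ 0.598 -0.231] r 0.047 top 0.043 [115  93  63]
px [524 265] mean [ 0.578 -0.41 ] circ [ 0.579 -0.413] r 0.065 top 0.058 [68 46 31]
px [428 290] mean [ 0.524 -0.162] circ [ 0.525 -0.161] r 0.039 top 0.037 [127 124  66]
px [298 296] mean [0.515 0.175] circ [0.516 0.176] r 0.036 top 0.041 [87 84 78]
px [191 320] mean [0.46 0.45] circ [0.462 0.451] r 0.054 top 0.047 [1
[... 2281 characters left out ...]
.811 -0.018] r 0.170 top 0.034 [115  82  53]
px [239 428] mean [ 0.947 -0.12 ] circ [ 0.943 -0.131] r 0.192 top 0.081 [103  76  46]
px [495 382] mean [0.64  0.266] circ [0.635 0.264] r 0.048 top 0.041 [130 101  62]
px [582 407] mean [0.627 0.43 ] circ [0.617 0.431] r 0.049 top 0.070 [83 78 73]
px [399 498] mean [0.932 0.194] circ [0.937 0.2  ] r 0.115 top 0.083 [76 74 68]
px [517 538] mean [0.906 0.397] circ [0.936 0.42 ] r 0.115 top 0.082 [86 73 54]
px [420 520] mean [0.95  0.242] circ [0.957 0.25 ] r 0.034 top 0.067 [113 109 103]
px [549 562] mean [0.926 0.454] circ [0.919 0.46 ] r 0.041 top 0.090 [131 105  66]
px [628 566] mean [0.868 0.575] circ [0.872 0.593] r 0.048 top 0.058 [79 76 69]
```

View pics/crop0.png

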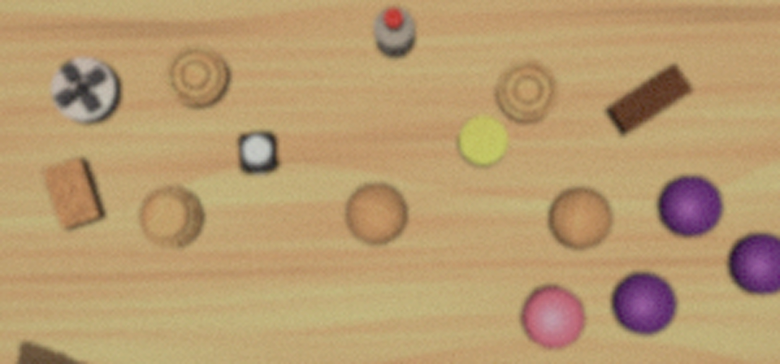

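The crop confirms the choice. The domes are smooth and plain, at crop (377,213) and (580,217). The flats carry rings at (200,78) and (525,92), the stepped cap is at (172,215), and the pink and purple domes are excluded.

Plan: push dome A along −y to dome B. Then take flat A through the gap between tape, bottle and tin to flat B. The fingers stay about 50 mm open as a two-point cradle.

```bash
cat > d.py <<'E'
import sys,numpy as np
from bench import robot
from scipy.spatial.transform import Rotation as R
o=robot.get_obs();q=o["eef_rot"];M=R.from_quat(q[[1,2,3,0]]).as_matrix()
th=np.degrees(np.arctan2(M[1,0],M[0,0]))
x,y,z,t=map(float,sys.argv[1:5])
print("t %.2f pos"%o["t"],o["tool_pos"].round(4),"theta %.1f tilt %.2f"%(th,np.degrees(np.arccos(-M[2,2]))),"F",o["wrist_force"].round(1),"width",o["width"].round(3),"q",o["qpos"].round(2))
print("tool shift mm",(1e3*M.T@(np.array([x,y,z])-o["tool_pos"])).round(1),"roll",round(th-t,1))
E
python3 d.py .424 .065 .2 -2.9; python3 -c "
from bench import read_camera
print(read_camera('wrist')['hand_eye'].round(3))"
```

```text
[[ 1.     0.    -0.    -0.001]
 [-0.     0.961  0.277 -0.07 ]
 [ 0.    -0.277  0.961 -0.167]
 [ 0.     0.     0.     1.   ]]Traceback (most recent call last):
  File "d.py", line 7, in <module>
    print("t %.2f pos"%o["t"],o["tool_pos"].round(4),"theta %.1f tilt %.2f"%(th,np.degrees(np.arccos(-M[2,2]))),"F",o["wrist_force"].round(1),"width",o["width"].round(3),"q",o["qpos"].round(2))
                                                                                                                                                      ^^^^^^^^^^^^^^^^
AttributeError: 'float' object has no attribute 'round'
```

```bash
python3 -m crank '[{"x":-31.4,"y":32.7},{"x":-31.4,"y":32.7},{"x":-31.4,"y":32.7},{"x":-31.4,"y":32.7},{"x":-31.4,"y":32.7},{"x":-31.4,"y":32.7},{"x":-31.4,"y":32.7},{"x":-31.4,"y":32.7},{"x":-31.4,"y":32.7},{"x":-31.4,"y":32.7},{"x":-31.4,"y":32.7},{"x":-31.4,"y":32.7}]' 50 40; python3 -m crank '[{"roll":10},{"roll":10},{"roll":10},{"roll":10},{"roll":10},{"roll":10},{"roll":10},{"roll":8},{}]';python3 d.py .424 .065 .1 -2.9
```

```text
invalid input
invalid input
Traceback (most recent call last):
  File "d.py", line 7, in <module>
    print("t %.2f pos"%o["t"],o["tool_pos"].round(4),"theta %.1f tilt %.2f"%(th,np.degrees(np.arccos(-M[2,2]))),"F",o["wrist_force"].round(1),"width",o["width"].round(3),"q",o["qpos"].round(2))
                                                                                                                                                      ^^^^^^^^^^^^^^^^
AttributeError: 'float' object has no attribute 'round'
```

```bash
sed -i 's/o\["width"\].round(3)/round(o["width"],3)/' d.py; python3 -m crank '[{"x":-31,"y":33,"z":0,"roll":0},{"x":-31,"y":33,"z":0,"roll":0},{"x":-31,"y":33,"z":0,"roll":0},{"x":-31,"y":33,"z":0,"roll":0},{"x":-31,"y":33,"z":0,"roll":0},{"x":-31,"y":33,"z":0,"roll":0},{"x":-31,"y":33,"z":0,"roll":0},{"x":-31,"y":33,"z":0,"roll":0},{"x":-31,"y":33,"z":0,"roll":0},{"x":-31,"y":33,"z":0,"roll":0},{"x":-31,"y":33,"z":0,"roll":0},{"x":-31,"y":33,"z":0,"roll":0}]' 50 40;python3 d.py .424 .065 .1 -2.9
```

```text
t: 1.65
tool_pos: [0.4345, 0.0567, 0.2034]
eef_rot: [0.001, 0.791, 0.612, -0.003]
wrist_force: [0.9, 0.1, -0.2]
width: 0.581
t 1.65 pos [0.4345 0.0567 0.2034] theta 75.5 tilt 0.33 F [ 0.9  0.1 -0.2] width 0.581 q [ 0.   -0.16  1.62 -0.01  1.69 -1.31]
tool shift mm [  5.9 -12.2 103.4] roll 78.4
```

```bash
python3 -m crank '[{"x":3,"y":-6,"z":0,"roll":0},{"x":3,"y":-6,"z":0,"roll":10},{"x":0,"y":0,"z":0,"roll":10},{"x":0,"y":0,"z":0,"roll":10},{"x":0,"y":0,"z":0,"roll":10},{"x":0,"y":0,"z":0,"roll":10},{"x":0,"y":0,"z":0,"roll":10},{"x":0,"y":0,"z":0,"roll":10},{"x":0,"y":0,"z":0,"roll":9},{"x":0,"y":0,"z":30,"roll":0},{"x":0,"y":0,"z":40,"roll":0},{"x":0,"y":0,"z":30,"roll":0}]';python3 d.py .424 .067 .02 -2.9
```

```text
t: 3.15
tool_pos: [0.4173, 0.0749, 0.1012]
eef_rot: [-0.0, 0.999, -0.05, -0.002]
wrist_force: [-0.0, -0.2, -0.3]
width: 0.586
t 3.15 pos [0.4173 0.0749 0.1012] theta -5.8 tilt 0.24 F [-0.  -0.2 -0.3] width 0.586 q [ 0.04 -0.15  1.81  0.    1.48  0.14]
tool shift mm [ 7.8  7.2 81.2] roll -2.9
```

```bash
python3 -m crank '[{"x":7,"y":7,"z":0,"roll":-2.5},{"x":0,"y":0,"z":30,"roll":0},{"x":0,"y":0,"z":30,"roll":0},{"x":0,"y":0,"z":12,"roll":0},{"x":0,"y":0,"z":8,"roll":0},{"x":0,"y":0,"z":0,"roll":0}]';python3 d.py .4095 -.150 .02 -2.9
```

```text
t: 3.9
tool_pos: [0.4176, 0.0727, 0.0166]
eef_rot: [-0.002, 1.0, -0.024, -0.005]
wrist_force: [0.8, -0.5, 0.8]
width: 0.588
t 3.90 pos [0.4176 0.0727 0.0166] theta -2.8 tilt 0.61 F [ 0.8 -0.5  0.8] width 0.588 q [ 0.04 -0.06  1.92  0.    1.3   0.08]
tool shift mm [  2.6 222.8  -4.1] roll 0.1
```

```bash
python3 -m crank '[{"x":8,"y":0,"z":-2,"roll":0},{"x":2,"y":6,"z":0,"roll":0},{"x":0,"y":12,"z":0,"roll":0},{"x":0,"y":15,"z":0,"roll":0},{"x":0,"y":18,"z":0,"roll":0},{"x":0,"y":18,"z":0,"roll":0},{"x":0,"y":18,"z":0,"roll":0},{"x":0,"y":18,"z":0,"roll":0},{"x":0,"y":18,"z":0,"roll":0},{"x":0,"y":14,"z":0,"roll":0},{"x":0,"y":10,"z":0,"roll":0},{"x":0,"y":5,"z":0,"roll":0}]';python3 d.py .4095 -.160 .02 -2.9
cat > look.py <<'E'
import sys
from bench import read_camera
from h import *
for n in("top","scene"):
    c=read_camera(n)
    for b in blobs(c,zmax=.18):
        if b[3]<.13 and -.5<b[1][1]<.5 and .2<b[1][0]<.75: print(n,"circ",np.round(b[2],3),"r %.3f top %.3f"%(b[3],b[4]))
    if len(sys.argv)>1: cv2.imwrite(f"pics/{n}_{sys.argv[1]}.png",cv2.convertScaleAbs(cv2.resize(c["frame"][:,:,::-1],(768,576)),alpha=1.4))
E
python3 look.py 1
```

```text
t: 5.4
tool_pos: [0.4213, -0.0896, 0.0215]
eef_rot: [-0.004, 1.0, -0.027, -0.002]
wrist_force: [-0.1, 1.1, 0.7]
width: 0.589
t 5.40 pos [ 0.4213 -0.0896  0.0215] theta -3.1 tilt 0.51 F [-0.1  1.1  0.7] width 0.589 q [-0.35 -0.06  1.9   0.01  1.31 -0.29]
tool shift mm [-7.9 71.   0.9] roll -0.2
top circ [ 0.685 -0.033] r 0.031 top 0.173
top circ [0.635 0.267] r 0.047 top 0.044
top circ [0.616 0.433] r 0.049 top 0.072
top circ [ 0.598 -0.231] r 0.046 top 0.044
top circ [ 0.579 -0.413] r 0.065 top 0.057
top circ [ 0.525 -0.163] r 0.038 top 0.037
top circ [0.516 0.176] r 0.036 top 0.041
top circ [0.461 0.451] r 0.054 top 0.047
top circ [ 0.42  -0.468] r 0.047 top 0.060
top circ [0.422 0.309] r 0.047 top 0.071
top circ [ 0.405 -0.303] r 0.046 top 0.059
top circ [ 0.375 -0.097] r 0.028 top 0.165
top circ [ 0.276 -0.392] r 0.046 top 0.060
top circ [ 0.26  -0.257] r 0.046 top 0.060
scene circ [ 0.278 -0.393] r 0.049 top 0.056
scene circ [ 0.265 -0.261] r 0.047 top 0.057
scene circ [ 0.423 -0.469] r 0.046 top 0.056
scene circ [ 0.407 -0.305] r 0.046 top 0.057
scene circ [ 0.428 -0.099] r 0.067 top 0.166
scene circ [ 0.581 -0.414] r 0.065 top 0.053
scene circ [ 0.525 -0.163] r 0.040 top 0.034
scene circ [ 0.598 -0.233] r 0.049 top 0.040
scene circ [0.425 0.307] r 0.046 top 0.067
scene circ [ 0.688 -0.035] r 0.031 top 0.170
scene circ [0.517 0.174] r 0.037 top 0.038
scene circ [0.463 0.45 ] r 0.055 top 0.044
scene circ [0.633 0.265] r 0.049 top 0.040
scene circ [0.616 0.43 ] r 0.050 top 0.071
```

View pics/scene_1.png

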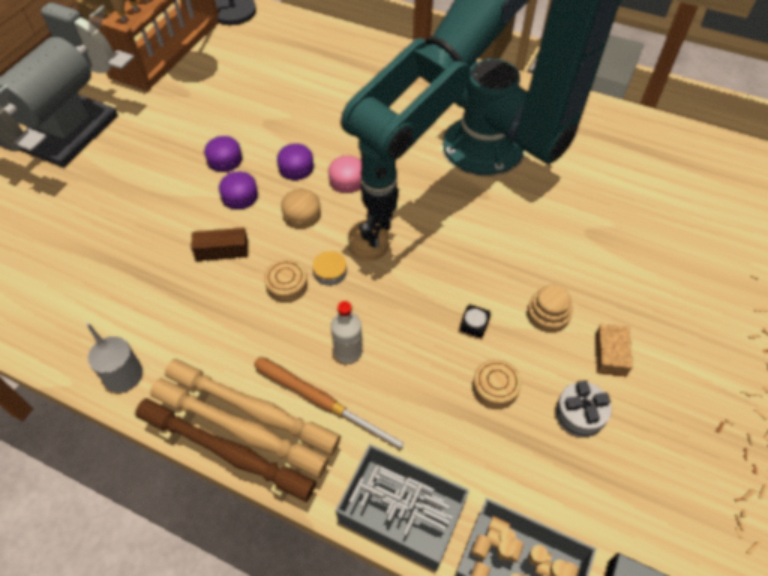

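The scene view shows dome A at about (370,243) with the gripper on its near side and everything else untouched. I'll measure where the cap sits relative to the fingers.

```bash
python3 - <<'E'
from bench import read_camera
from h import *
for n in("top","scene"):
    c=read_camera(n);W=cloud(c);f=c["frame"].astype(int)
    m=(W[...,2]>.012)&(W[...,2]<.06)&(f[...,0]-f[...,2]>20)&(abs(W[...,0]-.42)<.09)&(abs(W[...,1]+.12)<.1)&(W[...,0]<.48)
    p=W[m];print(n,m.sum(),p.min(0).round(3),p.max(0).round(3))
    v,u=np.nonzero(m);print(u.min()*1.5,u.max()*1.5,v.min()*1.5,v.max()*1.5)
c=read_camera("wrist");cv2.imwrite("pics/w1.png",cv2.convertScaleAbs(c["frame"][:,:,::-1],alpha=1.4))
E
```

```text
top 25 [ 0.331 -0.178  0.012] [ 0.409 -0.03   0.055]
379.5 436.5 334.5 366.0
scene 366 [ 0.387 -0.163  0.012] [ 0.468 -0.076  0.059]
348.0 390.0 219.0 258.0
```

View pics/w1.png

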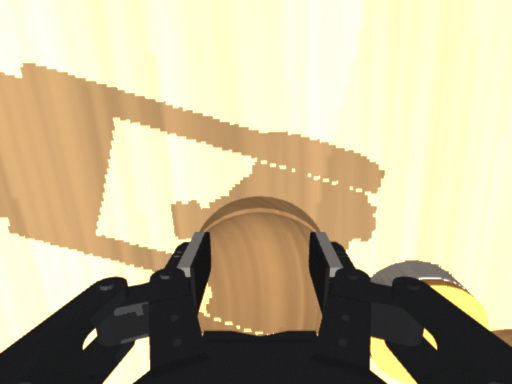

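The wrist view shows the cap cradled between the pads, its near rim at (260,200) and still flat. Measured, its centre is (0.425,−0.12), about 30 mm ahead of the TCP. I'll go on towards dome B.

```bash
cat > cap.py <<'E'
import sys
from bench import read_camera
from h import *
x,y=map(float,sys.argv[1:3])
c=read_camera("scene");W=cloud(c);f=c["frame"].astype(int)
m=((W[...,2]>.012)&(W[...,2]<.065)&(f[...,0]-f[...,2]>20)&(np.hypot(W[...,0]-x,W[...,1]-y)<.12)).astype(np.uint8)
n,l,s,ce=cv2.connectedComponentsWithStats(m)
for i in range(1,n):
    if s[i,4]>40:
        p=W[l==i]; print(s[i,4],"x",np.percentile(p[:,0],[0.5,99.5]).round(3),"y",np.percentile(p[:,1],[.5,99.5]).round(3),"mid",(p.min(0)+p.max(0)).round(3)[:2]/2,"top %.3f"%p[:,2].max())
E
python3 -m crank '[{"x":0,"y":8,"z":0,"roll":0},{"x":-1,"y":13,"z":0,"roll":0},{"x":-1,"y":15,"z":0,"roll":0},{"x":-1,"y":15,"z":0,"roll":0},{"x":-1,"y":12,"z":0,"roll":0},{"x":0,"y":8,"z":0,"roll":0},{"x":0,"y":5,"z":0,"roll":0},{"x":0,"y":3,"z":0,"roll":0},{"x":0,"y":0,"z":0,"roll":0}]';python3 cap.py .41 -.23
```

```text
t: 6.78
tool_pos: [0.4129, -0.1724, 0.0211]
eef_rot: [-0.004, 1.0, -0.026, -0.002]
wrist_force: [-0.3, 1.7, 0.6]
width: 0.586
863 x [0.369 0.46 ] y [-0.345 -0.159] mid [ 0.412 -0.253] top 0.062
88 x [0.487 0.525] y [-0.201 -0.148] mid [ 0.506 -0.175] top 0.034
```

```bash
python3 -m crank '[{"x":0,"y":3,"z":0,"roll":0},{"x":0,"y":3,"z":0,"roll":0},{"x":0,"y":3,"z":0,"roll":0},{"x":0,"y":3,"z":0,"roll":0},{"x":0,"y":2,"z":0,"roll":0},{"x":0,"y":0,"z":0,"roll":0}]';python3 cap.py .41 -.25;  python3 - <<'E'
from bench import read_camera
from h import *
c=read_camera("scene");cv2.imwrite("pics/s2.png",cv2.convertScaleAbs(cv2.resize(c["frame"][90:200,130:310,::-1],None,fx=4,fy=4,interpolation=cv2.INTER_CUBIC),alpha=1.5))
E
```

```text
t: 7.58
tool_pos: [0.4123, -0.1855, 0.021]
eef_rot: [-0.006, 1.0, -0.025, -0.002]
wrist_force: [-0.2, 2.2, 1.8]
width: 0.589
844 x [0.367 0.459] y [-0.348 -0.172] mid [ 0.4115 -0.26  ] top 0.064
41 x [0.488 0.515] y [-0.2   -0.163] mid [ 0.5015 -0.1815] top 0.036
```

View pics/s2.png

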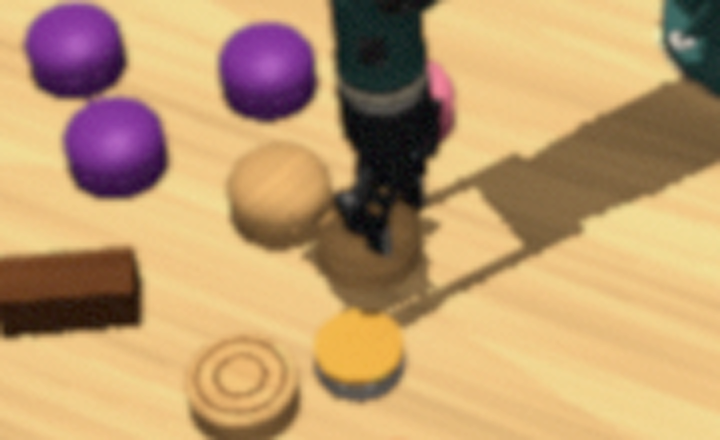

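```bash
python3 - <<'E'
from bench import read_camera
from h import *
c=read_camera("scene");K=c["camera_matrix"];E=np.linalg.inv(c["extrinsics"])
for p in [(.445,-.1855,.01),(.445,-.1855,.05),(.412,-.217,0),(.412,-.217,.056),(.406,-.304,.056)]:
    q=E[:3,:3]@p+E[:3,3];q=K@q/q[2];print(p,((q[:2]-[130,90])*4).round())
w=read_camera("wrist");H=w["hand_eye"];c2=dict(camera_matrix=w["camera_matrix"],extrinsics=H,depth=w["depth"]);T=cloud(c2)*1e3
f=w["frame"].astype(int)
for v in range(190,384,12): print(v,[tuple(T[v,u].round().astype(int)) for u in (150,190,205,235,260,290,320,335,370)])
E
```

```text
(0.445, -0.1855, 0.01) [381. 280.]
(0.445, -0.1855, 0.05) [378. 251.]
(0.412, -0.217, 0) [367. 249.]
(0.412, -0.217, 0.056) [363. 207.]
(0.406, -0.304, 0.056) [278. 169.]
190 [(np.int64(-70), np.int64(-16), np.int64(20)), (np.int64(-45), np.int64(-16), np.int64(21)), (np.int64(-35), np.int64(-16), np.int64(21)), (np.int64(-16), np.int64(-16), np.int64(22)), (np.int64(1), np.int64(-16), np.int64(21)), (np.int64(20), np.int64(-16), np.int64(21)), (np.int64(39), np.int64(-16), np.int64(20)), (np.int64(49), np.int64(-16), np.int64(20)), (np.int64(71), np.int64(-16), np.int64(19))]
202 [(np.int64(-71), np.int64(-8), np.int64(20)), (np.int64(-45), np.int64(-8), np.int64(20)), (np.int64(-35), np.int64(-8), np.int64(21)), (np.int64(-15), np.int64(-10), np.int64(13)), (np.int64(1), np.int64(-13), np.int64(3)), (np.int64(20), np.int64(-9), np.int64(17)), (np.int64(40), np.int64(-8), np.int64(20)), (np.int64(50), np.int64(-7), np.int64(22)), (np.int64(72), np.int64(-8), np.int64(20))]
214 [(np.int64(-72), np.int64(0), np.int64(20)), (np.int64(-46), np.int64(1), np.int64(21)), (np.int64(-36), np
[... 5428 characters left out ...]
64(-5), np.int64(-10), np.int64(-111)), (np.int64(0), np.int64(-10), np.int64(-111)), (np.int64(7), np.int64(-10), np.int64(-111)), (np.int64(12), np.int64(-18), np.int64(-118)), (np.int64(15), np.int64(-18), np.int64(-119)), (np.int64(26), np.int64(-8), np.int64(-110))]
382 [(np.int64(-21), np.int64(-19), np.int64(-122)), (np.int64(-13), np.int64(-18), np.int64(-122)), (np.int64(-10), np.int64(-18), np.int64(-121)), (np.int64(-5), np.int64(-10), np.int64(-114)), (np.int64(0), np.int64(-10), np.int64(-114)), (np.int64(7), np.int64(-10), np.int64(-115)), (np.int64(12), np.int64(-18), np.int64(-121)), (np.int64(14), np.int64(-19), np.int64(-122)), (np.int64(22), np.int64(-17), np.int64(-121))]
```

The wrist depth shows the lowest visible finger edge about 38 mm behind the TCP, so the fingers may be higher than I assumed. I'll lift straight up and check both the fingers and the domes.

```bash
python3 -m crank '[{"x":0,"y":0,"z":-20,"roll":0},{"x":0,"y":0,"z":-30,"roll":0},{"x":0,"y":-30,"z":-50,"roll":0},{"x":0,"y":-50,"z":-20,"roll":0},{"x":0,"y":-60,"z":0,"roll":0},{"x":0,"y":0,"z":0,"roll":0}]';python3 look.py 3 | grep -E "\-0.[23].*top 0.0[56]"; python3 - <<'E'
from bench import read_camera
from h import *
w=read_camera("wrist");c2=dict(camera_matrix=w["camera_matrix"],extrinsics=w["hand_eye"],depth=w["depth"]);T=cloud(c2)*1e3
print(w["camera_matrix"])
m=(T[...,2]<60)&(w["depth"]>0)
for s in(-1,1):
    k=m&(T[...,0]*s>5)&(T[...,2]>-60)&(abs(T[...,1])<30);p=T[k];o=p[:,2].argsort()[::-1][:400:40];print(p[o].round())
cv2.imwrite("pics/w3.png",cv2.convertScaleAbs(w["frame"][:,:,::-1],alpha=1.5))
E
```

```text
t: 8.52
tool_pos: [0.4201, -0.0474, 0.1444]
eef_rot: [-0.001, 1.0, -0.027, -0.002]
wrist_force: [0.5, -1.2, -0.1]
width: 0.588
top circ [ 0.411 -0.26 ] r 0.091 top 0.059
top circ [ 0.276 -0.392] r 0.046 top 0.059
top circ [ 0.259 -0.256] r 0.046 top 0.059
scene circ [ 0.278 -0.394] r 0.047 top 0.057
scene circ [ 0.262 -0.258] r 0.048 top 0.056
scene circ [ 0.407 -0.261] r 0.092 top 0.057
[[302.10535614   0.         259.47746294]
 [  0.         302.10535614 191.33281938]
 [  0.           0.           1.        ]]
[[-25.  -0. -27.]
 [-25.  10. -31.]
 [-30.  -9. -33.]
 [-36.  -5. -34.]
 [-26. -10. -35.]
 [-27. -10. -36.]
 [-35.  -6. -38.]
 [-34.  -5. -38.]
 [-28. -10. -39.]
 [-25.   1. -40.]]
[[ 25.   1. -27.]
 [ 25.  -7. -31.]
 [ 25.  -4. -33.]
 [ 26. -10. -34.]
 [ 29. -10. -35.]
 [ 36.  -5. -36.]
 [ 30. -10. -37.]
 [ 38.  -5. -38.]
 [ 28. -10. -40.]
 [ 36.  -5. -40.]]
```

View pics/w3.png

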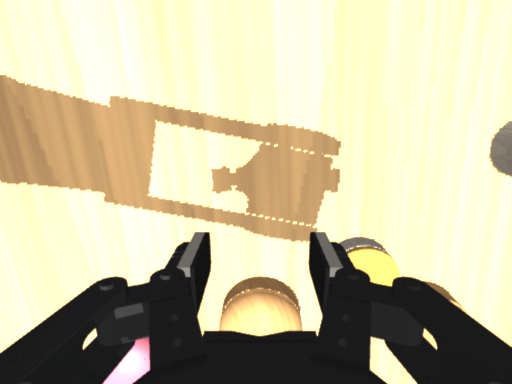

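The last three views show two things:

- **Fingertips:** they sit about 27 mm behind the reported TCP, so the tip height is TCP z + 0.028. The dome was pushed by its upper side. The flats need a TCP z near −0.016.
- **Domes:** the pair spans 183–184 mm, so they are rim to rim.

Now to flat A.

```bash
python3 d.py .645 .333 .144 -9.5
```

```text
t 8.68 pos [ 0.4198 -0.0508  0.1437] theta -3.5 tilt 0.33 F [-0.4  0.  -0.2] width 0.583 q [-0.26 -0.18  1.75  0.    1.57 -0.19]
tool shift mm [ 201.5 -396.7   -0.4] roll 6.0
```

```bash
python3 -m crank '[{"x":10,"y":-20,"z":0,"roll":0},{"x":20,"y":-39,"z":0,"roll":0},{"x":20,"y":-39,"z":0,"roll":0},{"x":20,"y":-39,"z":0,"roll":0},{"x":20,"y":-39,"z":0,"roll":0},{"x":20,"y":-39,"z":0,"roll":0},{"x":20,"y":-39,"z":0,"roll":0},{"x":20,"y":-39,"z":0,"roll":0},{"x":20,"y":-39,"z":0,"roll":0},{"x":20,"y":-39,"z":0,"roll":0},{"x":10,"y":-25,"z":0,"roll":0},{"x":0,"y":0,"z":0,"roll":6}]';python3 d.py .645 .333 .02 -9.5
```

```text
t: 10.18
tool_pos: [0.6668, 0.3091, 0.1256]
eef_rot: [0.008, 0.994, -0.106, -0.008]
wrist_force: [0.6, -0.2, -0.6]
width: 0.583
t 10.18 pos [0.6668 0.3091 0.1256] theta -12.2 tilt 1.28 F [ 0.6 -0.2 -0.6] width 0.583 q [ 0.36  0.55  0.94 -0.01  1.67  0.57]
tool shift mm [-24.9 -20.7 105.6] roll -2.7
```

```bash
python3 -m crank '[{"x":-12,"y":-10,"z":0,"roll":0},{"x":-11,"y":-10,"z":0,"roll":-3},{"x":0,"y":0,"z":20,"roll":0},{"x":0,"y":0,"z":15,"roll":0},{"x":0,"y":0,"z":0,"roll":0}]';python3 d.py .645 .333 -.016 -9.5
```

```text
t: 10.8
tool_pos: [0.6474, 0.3292, 0.0842]
eef_rot: [0.01, 0.997, -0.079, -0.01]
wrist_force: [0.2, -1.0, 0.3]
width: 0.583
t 10.80 pos [0.6474 0.3292 0.0842] theta -9.0 tilt 1.63 F [ 0.2 -1.   0.3] width 0.583 q [ 0.4   0.55  1.03 -0.01  1.59  0.55]
tool shift mm [ -1.1  -5.5 100.1] roll 0.5
```

```bash
python3 -m crank '[{"x":0,"y":-4,"z":30,"roll":0},{"x":0,"y":0,"z":30,"roll":0},{"x":0,"y":0,"z":8,"roll":0},{"x":0,"y":0,"z":0,"roll":0}]';python3 d.py .645 .333 -.016 -9.5; python3 - <<'E'
from bench import read_camera
from h import *
w=read_camera("wrist");c2=dict(camera_matrix=w["camera_matrix"],extrinsics=w["hand_eye"],depth=w["depth"]);T=cloud(c2)*1e3
g=w["frame"].max(2)
k=(abs(T[...,0])>20)&(abs(T[...,0])<45)&(abs(T[...,1])<15)&(w["depth"]>0)&(g<90);p=T[k];print(np.sort(p[:,2])[::-1][:400:40].round())
k=(abs(T[...,0])<15)&(T[...,1]<25);print("near rim pts max z,y",[ (y,np.median(T[...,2][k&(abs(T[...,1]-y)<1.5)]).round()) for y in range(0,25,3)])
E
```

```text
t: 11.3
tool_pos: [0.6482, 0.3314, 0.0165]
eef_rot: [0.009, 0.997, -0.079, -0.008]
wrist_force: [0.7, -0.5, 0.2]
width: 0.583
t 11.30 pos [0.6482 0.3314 0.0165] theta -9.1 tilt 1.43 F [ 0.7 -0.5  0.2] width 0.583 q [ 0.4   0.59  1.1  -0.01  1.47  0.56]
tool shift mm [-2.9 -1.8 32.5] roll 0.4
[-27. -30. -31. -32. -33. -34. -35. -35. -36. -36.]
near rim pts max z,y [(0, np.float64(16.0)), (3, np.float64(16.0)), (6, np.float64(16.0)), (9, np.float64(16.0)), (12, np.float64(16.0)), (15, np.float64(16.0)), (18, np.float64(16.0)), (21, np.float64(16.0)), (24, np.float64(-3.0))]
```

```bash
python3 -m crank '[{"x":-1,"y":0,"z":10,"roll":0},{"x":-1,"y":0,"z":8,"roll":0},{"x":0,"y":0,"z":0,"roll":0}]';python3 -m crank '[{"x":0,"y":0,"z":6,"roll":0},{"x":0,"y":0,"z":0,"roll":0}]'; python3 -m crank '[{"x":0,"y":0,"z":5,"roll":0},{"x":0,"y":0,"z":0,"roll":0}]';python3 look.py 4 >/dev/null; python3 d.py .645 .333 -.012 -9.5
```

```text
t: 11.72
tool_pos: [0.6478, 0.3322, 0.0014]
eef_rot: [0.008, 0.997, -0.079, -0.006]
wrist_force: [-0.6, -0.1, -0.3]
width: 0.587
t: 11.98
tool_pos: [0.6479, 0.3321, -0.0047]
eef_rot: [0.008, 0.997, -0.079, -0.005]
wrist_force: [0.0, -0.3, -0.6]
width: 0.586
t: 12.22
tool_pos: [0.648, 0.3321, -0.0099]
eef_rot: [0.008, 0.997, -0.079, -0.005]
wrist_force: [-0.0, -0.5, -0.1]
width: 0.585
t 12.32 pos [ 0.6485  0.3324 -0.009 ] theta -9.1 tilt 0.98 F [ 0.2 -0.3  1.1] width 0.584 q [ 0.4   0.61  1.13 -0.01  1.42  0.56]
tool shift mm [-3.5 -0.1  3. ] roll 0.4
```

View pics/scene_4.png

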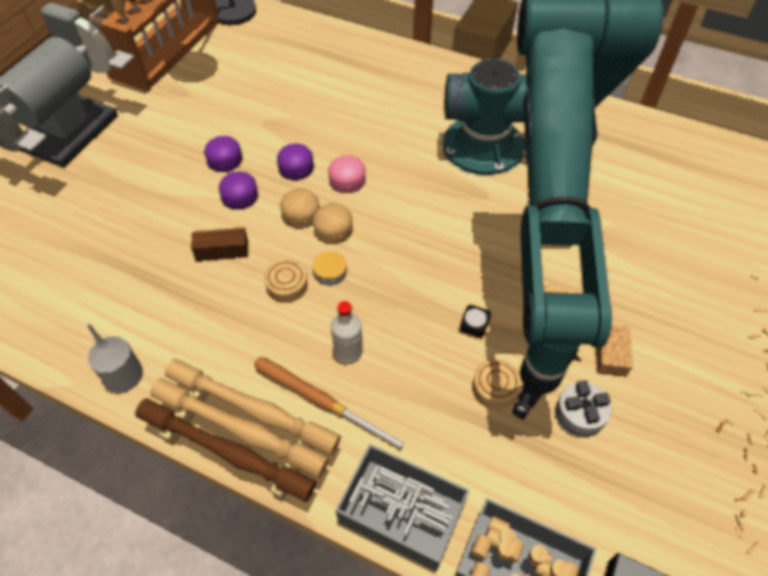

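The scene view shows the fingers low between flat A (495,380) and the chuck (583,405). The domes touch at (300,207)/(333,222), with no contact force reported. Pushing flat A now.

```bash
python3 -m crank '[{"x":-5,"y":0,"z":4,"roll":0},{"x":0,"y":6,"z":0,"roll":0},{"x":0,"y":8,"z":0,"roll":0},{"x":0,"y":12,"z":0,"roll":0},{"x":0,"y":15,"z":0,"roll":0},{"x":0,"y":15,"z":0,"roll":0},{"x":0,"y":15,"z":0,"roll":0},{"x":0,"y":15,"z":0,"roll":0},{"x":0,"y":12,"z":0,"roll":0},{"x":0,"y":8,"z":0,"roll":0},{"x":0,"y":4,"z":0,"roll":0},{"x":0,"y":0,"z":0,"roll":0}]';python3 d.py .6 .05 -.014 -9.5; python3 cap.py .615 .16
```

```text
t: 13.82
tool_pos: [0.6247, 0.2161, -0.0109]
eef_rot: [0.007, 0.997, -0.08, -0.004]
wrist_force: [0.7, -0.5, 0.7]
width: 0.583
t 13.82 pos [ 0.6247  0.2161 -0.0109] theta -9.2 tilt 0.90 F [ 0.7 -0.5  0.7] width 0.583 q [ 0.25  0.47  1.34 -0.01  1.34  0.42]
tool shift mm [  2.1 167.9   5.5] roll 0.3
537 x [0.576 0.664] y [0.123 0.19 ] mid [0.6195 0.157 ] top 0.043
```

```bash
python3 -m crank '[{"x":0,"y":8,"z":2,"roll":0},{"x":0,"y":14,"z":0,"roll":0},{"x":0,"y":18,"z":0,"roll":0},{"x":0,"y":18,"z":0,"roll":0},{"x":0,"y":18,"z":0,"roll":0},{"x":0,"y":18,"z":0,"roll":0},{"x":0,"y":18,"z":0,"roll":0},{"x":0,"y":18,"z":0,"roll":0},{"x":0,"y":16,"z":0,"roll":0},{"x":0,"y":12,"z":0,"roll":0},{"x":0,"y":6,"z":0,"roll":0},{"x":0,"y":0,"z":0,"roll":0}]';python3 d.py .6 .05 -.014 -9.5; python3 cap.py .59 .0
```

```text
t: 15.38
tool_pos: [0.5966, 0.0424, -0.0106]
eef_rot: [0.007, 0.997, -0.08, -0.004]
wrist_force: [0.4, -0.1, -0.2]
width: 0.586
t 15.38 pos [ 0.5966  0.0424 -0.0106] theta -9.2 tilt 0.90 F [ 0.4 -0.1 -0.2] width 0.586 q [-0.02  0.34  1.52 -0.01  1.29  0.15]
tool shift mm [ 2.2 -8.1  3.3] roll 0.3
376 x [0.552 0.636] y [-0.049  0.016] mid [ 0.5935 -0.016 ] top 0.045
```

```bash
python3 - <<'E'
from bench import read_camera
from h import *
w=read_camera("wrist");c2=dict(camera_matrix=w["camera_matrix"],extrinsics=w["hand_eye"],depth=w["depth"]);T=cloud(c2)*1e3
m=(w["depth"]>0)&(T[...,2]<-40)&(abs(T[...,1])<30)&(w["frame"].max(2)<80)
for z in range(-140,-40,10):
    k=m&(abs(T[...,2]-z)<5)
    if k.any(): print(z,T[k][:,0].min().round(),T[k][:,0].max().round(),T[k][:,1].max().round())
E
```

```text
-120 -56.0 55.0 -10.0
-110 -64.0 63.0 1.0
-100 -63.0 64.0 12.0
-90 -60.0 62.0 14.0
-80 -58.0 59.0 14.0
-70 -54.0 56.0 11.0
-60 -38.0 39.0 12.0
-50 -38.0 39.0 30.0
```

The knuckles reach ±64 mm, which is too close to the bottle if flat A goes on past it. Flat A stays here at about (0.59,−0.006). I'll bring flat B up to it from the −y side instead, pushing with the rear pad edges, which suits the last joint's range.

```bash
python3 -m crank '[{"x":0,"y":-8,"z":0,"roll":0},{"x":0,"y":-12,"z":0,"roll":0},{"x":0,"y":0,"z":-30,"roll":0},{"x":0,"y":0,"z":-50,"roll":0},{"x":0,"y":0,"z":-50,"roll":0},{"x":0,"y":0,"z":-50,"roll":0},{"x":0,"y":0,"z":-20,"roll":0},{"x":0,"y":0,"z":0,"roll":0}]';python3 d.py .58 -.298 .19 -17; python3 cap.py .59 .0; python3 - <<'E'
from h import *
c=dict(np.load("pics/top0.npz"));W=cloud(c)
m=(W[...,2]>.03)&(abs(W[...,0]-.579)<.08)&(abs(W[...,1]+.413)<.07);p=W[m][:,:2].astype(np.float32);print(cv2.boxPoints(cv2.minAreaRect(p)).round(3))
E
```

```text
t: 16.48
tool_pos: [0.6019, 0.0752, 0.194]
eef_rot: [0.006, 0.997, -0.076, -0.005]
wrist_force: [0.1, -0.0, -0.8]
width: 0.584
t 16.48 pos [0.6019 0.0752 0.194 ] theta -8.7 tilt 0.87 F [ 0.1 -0.  -0.8] width 0.584 q [ 0.04  0.23  1.24 -0.01  1.69  0.19]
tool shift mm [ 34.6 372.1   8.3] roll 8.3
668 x [0.547 0.637] y [-0.05   0.039] mid [ 0.5905 -0.006 ] top 0.044
[[ 0.526 -0.375]
 [ 0.591 -0.478]
 [ 0.633 -0.451]
 [ 0.568 -0.348]]
```

```bash
python3 -m crank '[{"x":2,"y":20,"z":0,"roll":0},{"x":3,"y":34,"z":0,"roll":0},{"x":3,"y":35,"z":0,"roll":0},{"x":3,"y":35,"z":0,"roll":0},{"x":3,"y":35,"z":0,"roll":0},{"x":3,"y":35,"z":0,"roll":0},{"x":3,"y":35,"z":0,"roll":0},{"x":3,"y":35,"z":0,"roll":0},{"x":3,"y":35,"z":0,"roll":0},{"x":3,"y":35,"z":0,"roll":0},{"x":3,"y":25,"z":0,"roll":8},{"x":0,"y":0,"z":0,"roll":0}]';python3 d.py .580 -.298 .04 -17
```

```text
t: 18.02
tool_pos: [0.5617, -0.3057, 0.1688]
eef_rot: [0.005, 0.988, -0.15, -0.029]
wrist_force: [-0.2, 0.6, -0.6]
width: 0.586
t 18.02 pos [ 0.5617 -0.3057  0.1688] theta -17.3 tilt 3.34 F [-0.2  0.6 -0.6] width 0.586 q [-0.57  0.34  1.15 -0.03  1.7  -0.27]
tool shift mm [ 22.3 -15.2 127.5] roll -0.3
```

```bash
python3 -m crank '[{"x":12,"y":-8,"z":20,"roll":0},{"x":10,"y":-7,"z":40,"roll":0},{"x":0,"y":0,"z":40,"roll":0},{"x":0,"y":0,"z":20,"roll":0},{"x":0,"y":0,"z":0,"roll":0}]';python3 d.py .580 -.298 -.014 -17
```

```text
t: 18.65
tool_pos: [0.58, -0.2892, 0.0342]
eef_rot: [0.002, 0.989, -0.143, -0.033]
wrist_force: [0.1, 0.3, 0.2]
width: 0.588
t 18.65 pos [ 0.58   -0.2892  0.0342] theta -16.5 tilt 3.82 F [0.1 0.3 0.2] width 0.588 q [-0.53  0.44  1.29 -0.03  1.47 -0.24]
tool shift mm [ 5.7  7.9 48. ] roll 0.5
```

```bash
python3 -m crank '[{"x":3,"y":12,"z":0,"roll":0},{"x":3,"y":3,"z":15,"roll":0},{"x":0,"y":0,"z":15,"roll":0},{"x":0,"y":0,"z":12,"roll":0},{"x":0,"y":0,"z":0,"roll":0}]';python3 d.py .580 -.298 -.012 -17; python3 - <<'E'
from bench import read_camera
from h import *
w=read_camera("wrist");cv2.imwrite("pics/w5.png",cv2.convertScaleAbs(w["frame"][:,:,::-1],alpha=1.4))
E
```

```text
t: 19.27
tool_pos: [0.5803, -0.3057, -0.0092]
eef_rot: [0.002, 0.989, -0.142, -0.032]
wrist_force: [0.2, -0.1, -0.4]
width: 0.59
t 19.27 pos [ 0.5803 -0.3057 -0.0092] theta -16.4 tilt 3.64 F [ 0.2 -0.1 -0.4] width 0.59 q [-0.56  0.49  1.31 -0.03  1.4  -0.26]
tool shift mm [-2.3 -7.3  2.8] roll 0.6
```

View pics/w5.png

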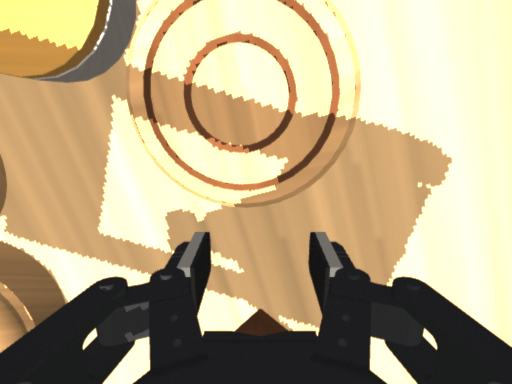

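The wrist view shows flat B ahead at (245,100), the fingers behind it at (208–315,235), and the tin at upper left. I'll shift slightly left and push.

```bash
python3 -m crank '[{"x":-6,"y":-5,"z":3,"roll":0},{"x":0,"y":-10,"z":0,"roll":0},{"x":0,"y":-10,"z":0,"roll":0},{"x":0,"y":-10,"z":0,"roll":0},{"x":0,"y":-12,"z":0,"roll":0},{"x":0,"y":-12,"z":0,"roll":0},{"x":0,"y":-12,"z":0,"roll":0},{"x":0,"y":-8,"z":0,"roll":0},{"x":0,"y":-4,"z":0,"roll":0},{"x":0,"y":0,"z":0,"roll":0}]';python3 d.py .605 -.21 -.012 -17; python3 cap.py .61 -.19
```

```text
t: 20.58
tool_pos: [0.6012, -0.2189, -0.0098]
eef_rot: [0.004, 0.99, -0.141, -0.029]
wrist_force: [0.0, -0.3, -0.3]
width: 0.585
t 20.57 pos [ 0.6012 -0.2189 -0.0098] theta -16.3 tilt 3.34 F [ 0.  -0.3 -0.3] width 0.585 q [-0.43  0.45  1.36 -0.02  1.38 -0.14]
tool shift mm [ 1.3 -9.7  1.9] roll 0.7
1017 x [0.494 0.666] y [-0.217 -0.126] mid [ 0.5795 -0.173 ] top 0.045
```

```bash
python3 -m crank '[{"x":0,"y":-8,"z":2,"roll":0},{"x":0,"y":-6,"z":0,"roll":0},{"x":0,"y":-3,"z":0,"roll":0},{"x":0,"y":0,"z":0,"roll":0},{"x":0,"y":5,"z":0,"roll":0},{"x":0,"y":0,"z":0,"roll":-8},{"x":0,"y":0,"z":0,"roll":-9},{"x":0,"y":0,"z":0,"roll":0}]';python3 d.py .619 -.206 -.012 0; python3 - <<'E'
from bench import read_camera
from h import *
c=read_camera("scene");W=cloud(c)
m=(W[...,2]>.037)&(W[...,2]<.048)&(abs(W[...,0]-.62)<.07)&(abs(W[...,1]+.155)<.08)&(c["frame"].max(2)>70)
p=W[m];print(m.sum(),np.percentile(p,[1,99],axis=0).round(3)); print(np.round(cv2.minEnclosingCircle(p[:,:2].astype(np.float32))[0],3))
E
```

```text
t: 21.62
tool_pos: [0.6041, -0.2083, -0.0125]
eef_rot: [-0.001, 1.0, 0.009, -0.029]
wrist_force: [0.3, -0.8, -0.4]
width: 0.585
t 21.62 pos [ 0.6041 -0.2083 -0.0125] theta 1.0 tilt 3.34 F [ 0.3 -0.8 -0.4] width 0.585 q [-0.41  0.45  1.37 -0.02  1.38 -0.42]
tool shift mm [14.8 -2.  -1.4] roll 1.0
220 [[ 0.583 -0.195  0.037]
 [ 0.666 -0.11   0.043]]
[ 0.612 -0.16 ]
```

```bash
python3 -m crank '[{"x":0,"y":12,"z":0,"roll":0},{"x":8,"y":0,"z":0,"roll":0},{"x":8,"y":0,"z":0,"roll":0},{"x":0,"y":-6,"z":0,"roll":0},{"x":0,"y":-8,"z":0,"roll":0},{"x":-1,"y":-8,"z":0,"roll":0},{"x":-2,"y":-10,"z":0,"roll":0},{"x":-2,"y":-10,"z":0,"roll":0},{"x":-2,"y":-10,"z":0,"roll":0},{"x":-2,"y":-8,"z":0,"roll":0},{"x":-1,"y":-4,"z":0,"roll":0},{"x":0,"y":0,"z":0,"roll":0}]';python3 d.py .608 -.146 -.012 0; cat > two.py <<'E'
from bench import read_camera
from h import *
for n in("scene","top"):
    c=read_camera(n);W=cloud(c)
    m=((W[...,2]>.036)&(W[...,2]<.05)&(abs(W[...,0]-.61)<.08)&(W[...,1]<.07)&(W[...,1]>-.25)&(c["frame"].max(2)>70)).astype(np.uint8)
    k,l,s,ce=cv2.connectedComponentsWithStats(m,connectivity=4)
    for i in range(1,k):
        if s[i,4]>50:
            p=W[l==i];print(n,s[i,4],np.percentile(p[:,:2],[1,99],axis=0).round(3).tolist(),np.round(cv2.minEnclosingCircle(p[:,:2].astype(np.float32))[0],3))
E
python3 two.py
```

```text
t: 23.18
tool_pos: [0.6093, -0.1515, -0.0131]
eef_rot: [-0.001, 1.0, 0.007, -0.03]
wrist_force: [0.4, 0.6, 0.3]
width: 0.582
t 23.18 pos [ 0.6093 -0.1515 -0.0131] theta 0.8 tilt 3.39 F [0.4 0.6 0.3] width 0.582 q [-0.32  0.43  1.4  -0.02  1.37 -0.33]
tool shift mm [-1.3 -5.5 -1. ] roll 0.8
scene 126 [[0.572, -0.134], [0.637, -0.081]] [ 0.604 -0.109]
scene 250 [[0.564, -0.045], [0.623, 0.034]] [ 0.59  -0.005]
top 60 [[0.583, -0.049], [0.624, -0.009]] [ 0.603 -0.029]
top 59 [[0.57, -0.128], [0.625, -0.091]] [ 0.597 -0.102]
top 88 [[0.562, -0.037], [0.604, 0.037]] [0.581 0.002]
```

```bash
python3 -m crank '[{"x":0,"y":-3,"z":0,"roll":0},{"x":0,"y":-3,"z":0,"roll":0},{"x":0,"y":-3,"z":0,"roll":0},{"x":0,"y":-2,"z":0,"roll":0},{"x":0,"y":-2,"z":0,"roll":0},{"x":0,"y":0,"z":0,"roll":0}]';python3 two.py;python3 - <<'E'
from bench import read_camera
from h import *
c=read_camera("scene");cv2.imwrite("pics/s6.png",cv2.convertScaleAbs(cv2.resize(c["frame"][130:260,160:330,::-1],None,fx=4,fy=4,interpolation=cv2.INTER_CUBIC),alpha=1.5))
E
```

```text
t: 24.02
tool_pos: [0.6096, -0.1402, -0.013]
eef_rot: [0.0, 1.0, 0.006, -0.029]
wrist_force: [-0.1, -1.8, 0.3]
width: 0.589
scene 189 [[0.561, -0.044], [0.629, 0.019]] [ 0.594 -0.006]
scene 62 [[0.548, -0.008], [0.593, 0.029]] [0.572 0.007]
scene 61 [[0.602, -0.119], [0.644, -0.09]] [ 0.624 -0.102]
top 129 [[0.556, -0.036], [0.629, 0.033]] [ 0.592 -0.004]
```

View pics/s6.png

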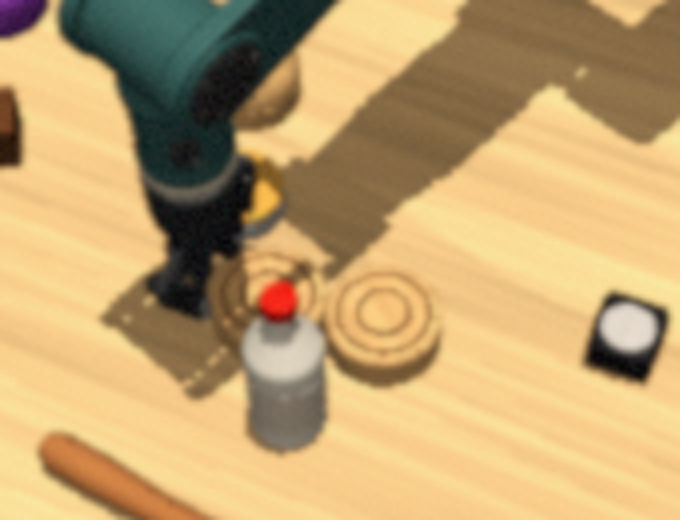

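The crop shows the flats touching at about (325,305), with the bottle in front of them and untouched. Backing off and lifting to check.

```bash
python3 -m crank '[{"x":0,"y":8,"z":0,"roll":0},{"x":0,"y":12,"z":0,"roll":0},{"x":0,"y":10,"z":-30,"roll":0},{"x":0,"y":0,"z":-50,"roll":0},{"x":0,"y":0,"z":-60,"roll":0},{"x":0,"y":0,"z":-50,"roll":0},{"x":0,"y":50,"z":0,"roll":0},{"x":0,"y":60,"z":0,"roll":0},{"x":0,"y":60,"z":0,"roll":0},{"x":0,"y":60,"z":0,"roll":0},{"x":0,"y":60,"z":0,"roll":0},{"x":0,"y":0,"z":0,"roll":0}]';python3 look.py 7;python3 two.py;python3 - <<'E'
import cv2
a=cv2.imread("pics/scene_7.png")[120:460,150:660];b=cv2.imread("pics/top_7.png")[170:430,150:660]
cv2.imwrite("pics/both7.png",cv2.vconcat([a,b]))
E
```

```text
t: 25.68
tool_pos: [0.6224, -0.4769, 0.1794]
eef_rot: [-0.001, 1.0, 0.005, -0.03]
wrist_force: [0.5, 0.5, 0.4]
width: 0.588
top circ [ 0.686 -0.034] r 0.031 top 0.173
top circ [ 0.603 -0.043] r 0.091 top 0.044
top circ [0.616 0.433] r 0.049 top 0.071
top circ [ 0.528 -0.161] r 0.040 top 0.038
top circ [0.516 0.176] r 0.036 top 0.041
top circ [0.462 0.452] r 0.054 top 0.047
top circ [ 0.418 -0.468] r 0.046 top 0.059
top circ [ 0.414 -0.213] r 0.046 top 0.060
top circ [0.422 0.309] r 0.047 top 0.070
top circ [ 0.277 -0.392] r 0.047 top 0.059
scene circ [ 0.281 -0.392] r 0.047 top 0.056
scene circ [ 0.264 -0.258] r 0.048 top 0.057
scene circ [ 0.421 -0.47 ] r 0.046 top 0.057
scene circ [ 0.409 -0.262] r 0.091 top 0.057
scene circ [ 0.58  -0.415] r 0.064 top 0.053
scene circ [ 0.525 -0.163] r 0.041 top 0.034
scene circ [0.425 0.307] r 0.047 top 0.067
scene circ [ 0.622 -0.04 ] r 0.096 top 0.157
scene circ [0.518 0.175] r 0.038 top 0.038
scene circ [0.462 0.45 ] r 0.056 top 0.044
scene circ [0.616 0.432] r 0.050 top 0.070
scene 78 [[0.573, -0.103], [0.618, -0.054]] [ 0.595 -0.077]
scene 78 [[0.604, -0.123], [0.65, -0.089]] [ 0.628 -0.101]
scene 219 [[0.555, -0.038], [0.63, 0.027]] [ 0.589 -0.005]
top 54 [[0.591, -0.127], [0.63, -0.084]] [ 0.609 -0.105]
top 56 [[0.563, -0.04], [0.602, 0.008]] [ 0.582 -0.013]
```

View pics/both7.png

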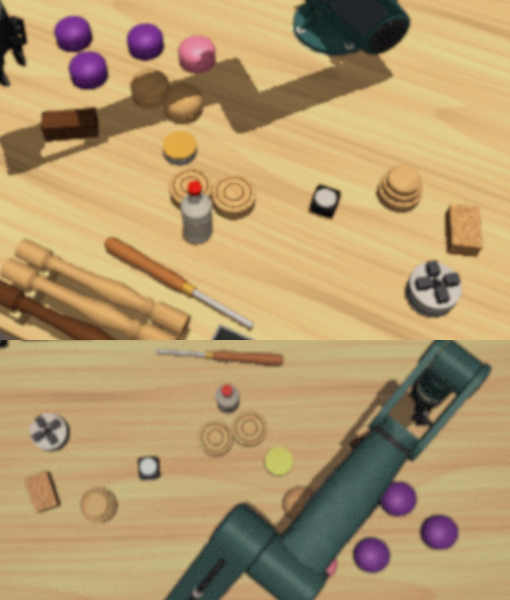

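Both views show two touching pairs, with the bottle, tin, tape, stepped cap and the rest where they started, and the gripper in the air. Handing in.

```bash
python3 -c "
from bench import robot
print(robot.finish_job())"
```

```text
the job is handed in; nothing more can be done
None
```

I handed the job in at about 26 s, with the two domed caps standing rim to rim and the two flat caps standing rim to rim. Each pair measures about 182–184 mm across, against 184 mm for exact contact, so any gap is at or below the 1–2 mm measuring noise.

- **Domes:** I pushed one dome along the bench to the other. The pair is centred near (0.41, −0.26).
- **Flats:** I moved both flats. The first stopped short of the glue bottle because the gripper's knuckles would have come too close, so I brought the second past the tin up to it. The pair is centred near (0.60, −0.04).
- **Left alone:** the bottle, tin, tape measure, chuck, sanding block, offcut, stepped cap and coloured domes measured within about 3 mm of where they started. I checked the gouge only by eye in the last pictures. The gripper was clear in the air and measured forces were 2 N or less.

Four checks disagreed or were limited:

- **Fingertip height:** the fingertips sit about 27 mm behind the reported TCP, not 14 mm ahead as described. The dome was therefore pushed by its upper side rather than its skirt, but it stayed flat. I set the height for the flats from the measured value.
- **Tool tilt:** the tool had drifted to about 3° of tilt by the end.
- **Tin:** the top view put it about 3 mm off its first position, but the scene view showed no change.
- **Flats in the scene view:** the bottle overlapped them there, so their spacing rests on the top view and on the rise in force when they met.

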